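# Pull out the sprung bar rest and lay the tube in it

## Task

Set up the bar support on the bench: pull its sprung rest all the way out to its stop, and then lay the long round tube in the two V rests, with an end reaching past each rest. Set the tube down rather than dropping it, and leave the square bar where it lies.

Things in the scene. Friction and masses are not known exactly. Their poses are not given: they have to be found in the camera images.
- bed: Bar support: low grey steel block bolted to the bench, foot 110 x 175 mm, 45 mm tall. Origin on the bench under it, z up; the bar line is its y axis (x = 0). A fixed V rest stands on it at y = +50 mm. Two 12 mm guide rods (tops at z = 34 mm, at x = -28 and +28 mm) come out of its end at y = -75 mm and carry the sliding V rest and, 55 mm beyond, the grip plate.
- rest_slide (a joint): Travel of the sprung rest in m, along the bed's -y axis: 0 home against the block, 0.100 fully out at its stop. A return spring tugs it home (up to 5 N when out) and a friction brake (8 N) holds it wherever it is left, so pulling takes 8 to 13 N.
- grip_top (a point): Middle of the top edge of the grip plate by which the sliding rest is pulled: upright dark steel plate, 12 mm thick along the bed's y, 50 mm wide along its x, top 80 mm above the bench, free from z = 38 mm up; 44 mm of free space between it and the sliding V. Moves with the slide; axes as the bed's.
- sliding_rest (a point): Bottom of the V notch of the sliding rest, 85 mm above the bench; moves with the slide. At home 135 mm, fully out 235 mm from the fixed rest's notch.
- fixed_rest (a point): Bottom of the fixed rest's V notch, 85 mm above the bench. Both Vs are 10 mm thick along the bed's y, open upward at 45 degrees either side, about 50 mm wide and 106 mm high at their tips. A tube lying in them has its axis 101 mm above the bench.
- tube: The long round steel tube with dark open ends, 22 mm in diameter and 300 mm long, about 0.25 kg, lying on the bench to the left of the support. Origin at its middle, on its axis; its x axis runs along its length (it may roll about it).
- square_bar: A square steel bar of the same length, 22 x 22 x 300 mm, lying beside the tube (either may be the nearer to the support). Origin at its middle; x along its length. To be left alone.

How it is judged:
On the way, in this order (a step that is already met when the one before it is completed fails the run):
1. the sprung rest has been pulled out to its stop (value of joint rest_slide above 0.095 m), for 0.2 s.
2. then the tube lies in both V rests (value of joint rest_slide above 0.095 m and z of tube in the frame of bed between 0.095 and 0.107 m and x of tube in the frame of bed between -0.008 and 0.008 m and y of tube in the frame of bed between -0.0975 and -0.0375 m and angle between the x axis of tube and the y axis of bed, either way round below 0.06 rad), for 0.2 s.
At the end, for the whole second after the job is handed in: The sliding rest is out within 5 mm of its stop, and the round tube lies still in both Vs: its axis within 6 mm of the seated height and 8 mm of the bar line, parallel to it within 0.06 rad, its middle within 30 mm of the midpoint between the two rests (so an end reaches past each) (all of step 2 and linear speed of tube below 0.02 m/s); the robot touches nothing.
It fails at once if the tube is dropped (falling free of the fingers faster than 0.7 m/s, a drop of over 25 mm) (linear speed of tube above 0.7 m/s and contact force between the fingers and tube below 0.05 N).
It fails at once if the square bar is shifted by more than 30 mm (distance of square_bar from where it was at the start of the episode above 0.03 m).
It also fails if it takes over 64 s, if anything falls off the work surface, if the arm or the gripper's body presses on something with over 40 N, if the wrist force passes 120 N, or if a joint passes its speed limit or range.

## Robot

A 7-joint arm with a two-finger parallel gripper is mounted at the origin on the work surface. World frame = base frame: x ahead of the robot, y to its left, z up, the work surface at z = 0. Lengths are in m, angles in rad, forces in N, time in s.
With the tool pointing down it reaches from about 0.35 to 0.9 m from the base axis. Payload 8.1 kg.
Tool frame: the origin (TCP) lies at the very end of the fingers, on their centre line; the grasp point (between the pads) lies 19 mm behind it; z points along the fingers, y is the line along which they close (so a half turn about z gives the same grasp; the last joint's range is limited). The gripper opens to 92 mm and grips with 3 to 60 N. Pads are 19 mm wide; open, the fingers measure 130 mm over their backs; the gripper's body (75 mm by 190 mm) begins 47 mm behind the grasp point.
Start: joints at [1.015, 0.434, 0.025, 1.573, -0.012, 1.134, -0.075], TCP at [0.273, -0.562, 0.227] pointing down, gripper open.
Joint ranges: [-2.62, 2.62], [-0.44, 2.09], [-1.27, 1.32], [0.08, 2.57], [-1.32, 4.46], [0.12, 2], [-2.74, 2.74]. Speed limits (rad/s): [2.22, 2.22, 3.01, 3.01, 3.14, 3.14, 3.14].

## Interface

Orientations are given as a 3x3 rotation matrix whose columns are the frame's x, y, z axes.
In Python, from station import sensors, cams, bot gives the robot as it stands.
- The arm moves only by the shell command python3 -m pendant 'ROWS' [FORCE]. ROWS is JSON, a list of rows, each a list of 3 entries, a list of its own where there are three numbers: the shift along the world's x, y, z in cm, then the turn, a rotation vector about the world's x, y, z in rad, then the closure, from -1 (fully open) to 1 (shut). In form: [[[dx, dy, dz], [rx, ry, rz], fingers], ...]. A call has 1 to 5 rows; each row is the pose to reach, as a shift and turn from the pose commanded when the call began; what a row does not reach only later rows make up. A row lasts 1/12 s, in which the tool goes at most 41.7 mm and 7.16 degrees, less where a joint would pass 70% of its speed; a pose out of reach is approached as far as the arm can. A call with a gripper value outside its range is refused whole. The fingers move at their own pace and stop on an object; FORCE is the grip in N (left out, the last holds). Time passes only in rows, so rows that repeat a pose let the fingers close. It gives the time, the measured TCP pose, the force, the opening and the grip force at its end, in the units of the state.
- sensors.get_state(): the state, without advancing time (a new reading comes with each control period).
- cams.camera(name): name is "side" or "top" or "wrist"; returns a dict with "color" (420x560x3 uint8, red, green, blue), "fovy" (degrees; the focal length in pixels is half the picture's height over the tangent of half this angle, whatever the lens; pixels are square), "cx", "cy" (the principal point, pixels), "extrinsics" (4x4, takes a point from camera to world coordinates); the wrist camera has in their place "tool_from_camera" (4x4, takes a point from camera to tool coordinates, whose origin is the TCP and whose axes are the flange's). Camera axes: x right, y up, looking along -z (the intrinsics and any distortion apply to the point x, -y, -z); pixel columns grow to the right and rows downward; lengths in m; the calibration is good to about 2 mm. A picture is of the moment at which its call begins: read the wrist's pose just before it. There is no depth.
- bot.job_done(): hands the job in; it is judged then, once.
The state is a dict: "time_s": time; "q": joint angles; "joint_vel": joint speeds; "tau": joint torques, N m; "position": TCP position; "tool_rot": TCP orientation; "wrist_force": force on the tool from outside, world axes, zero at the start; "wrist_torque": the same for the moment, N m; "finger_gap": finger opening in m; "grasp_force": force on a finger pad.
Only numpy, scipy, OpenCV 4.12 (cv2) and the standard library are available. Lean on these libraries where they do the work, as an engineer would, in place of code of your own. Each camera call takes 0.05 s, during which the arm holds its last target. There are 200 camera calls.

## Working session

There is one attempt and no reset: what is moved stays moved. The work goes in short steps, Python scripts to look and compute and a shell command to move; the robot and the scene stay as the last step left them, time stands still between calls to the robot, and variables do not carry over. Pictures are saved under pics/ and viewed, at most 10 in all, crops included, and the job is handed in when it is done.

```bash
mkdir -p pics; ls; cat > h.py <<'E'
import numpy as np,cv2
from station import sensors,cams,bot
def grab(n):
    s=sensors.get_state(); c=cams.camera(n)
    if n=="wrist":
        T=np.eye(4);T[:3,:3]=np.array(s["tool_rot"]);T[:3,3]=s["position"];c["E"]=T@np.array(c["tool_from_camera"])
    else: c["E"]=np.array(c["extrinsics"])
    c["f"]=c["color"].shape[0]/2/np.tan(np.radians(c["fovy"])/2)
    return c
def ray(c,u,v):
    d=np.array([(u-c["cx"])/c["f"],-(v-c["cy"])/c["f"],-1.]); return c["E"][:3,3],c["E"][:3,:3]@d
def onz(c,u,v,z):
    o,d=ray(c,u,v); return o+d*(z-o[2])/d[2]
def proj(c,p):
    q=np.linalg.inv(c["E"])@np.append(p,1); return c["cx"]+c["f"]*q[0]/-q[2], c["cy"]-c["f"]*q[1]/-q[2]
def save(c,f): cv2.imwrite(f,cv2.cvtColor(c["color"],cv2.COLOR_RGB2BGR))
E
python3 - <<'E'
from h import *
for n in("top","side"):
    c=grab(n);save(c,f"pics/{n}0.png");print(n,{k:v for k,v in c.items() if k not in("color",)})
print(sensors.get_state())
E
```

```text
pics
top {'fovy': 47.65339823776806, 'cx': 273.83040863837914, 'cy': 199.53642352836377, 'extrinsics': array([[-0.00360373,  0.98885236, -0.14885574,  0.40002504],
       [-0.9998126 , -0.00639429, -0.01827241,  0.0588768 ],
       [-0.01902054,  0.148762  ,  0.98869009,  0.97323121],
       [ 0.        ,  0.        ,  0.        ,  1.        ]]), 'E': array([[-0.00360373,  0.98885236, -0.14885574,  0.40002504],
       [-0.9998126 , -0.00639429, -0.01827241,  0.0588768 ],
       [-0.01902054,  0.148762  ,  0.98869009,  0.97323121],
       [ 0.        ,  0.        ,  0.        ,  1.        ]]), 'f': np.float64(475.5334623615104)}
side {'fovy': 50.25245596716914, 'cx': 287.46524424524165, 'cy': 209.36555299482788, 'extrinsics': array([[ 0.92613936,  0.20274093, -0.31805976,  0.26689515],
       [-0.37716582,  0.49010075, -0.78584172, -0.52209435],
       [-0.00344095,  0.84776021,  0.53036854,  0.47903529],
       [ 0.        ,  0.        ,  0.        ,  1.        ]]), 'E': array([[ 0.92613936,  0.20274093, -0.31805976,  0.26689515],
       [-0.37716582,  0.49010075, -0.78584172, -0.522
[... 318 characters left out ...]
.81602649e-04, -7.69117063e-04,  9.60913567e-05, -7.43742374e-04,
        1.49560717e-03,  2.46173490e-03, -2.80426109e-04]), 'tau': array([ 3.34612210e-03, -6.69131327e+01,  9.88762826e-01, -3.15147078e+01,
       -6.03797729e-02,  3.74463305e-02, -9.89397620e-06]), 'position': array([ 0.27319841, -0.5616247 ,  0.22602775]), 'tool_rot': array([[ 8.99255812e-01,  4.37422552e-01, -7.03808463e-04],
       [ 4.37423107e-01, -8.99254989e-01,  1.22058029e-03],
       [-9.89939246e-05, -1.40547601e-03, -9.99999007e-01]]), 'wrist_force': array([-0.56864692, -0.14798934,  0.37733909]), 'wrist_torque': array([0.01738844, 0.00778813, 0.06389904]), 'grasp_force': 0.0, 'finger_gap': 0.09162802491378469}
```

View pics/top0.png

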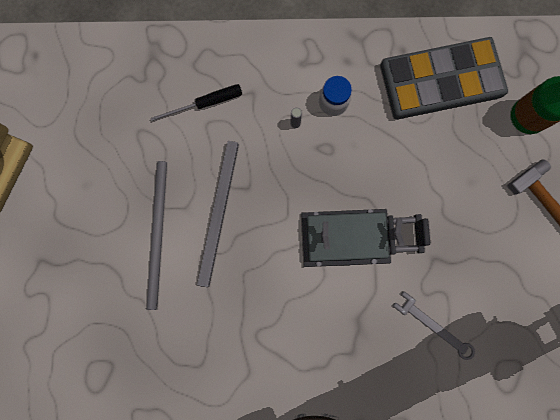

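View pics/side0.png

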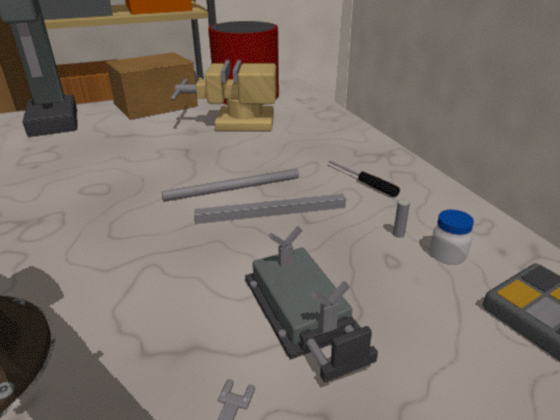

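The top view shows the bed at cols 300–391, rows 208–268, with the grip plate at about (421,233). The bars are at about (157,235) and (217,214). In the side view the far one (left in the top view) looks smooth and round, so I'll check that with a zoom.

```bash
python3 - <<'E'
from h import *
c=grab("top");s=grab("side")
a=cv2.resize(c["color"][195:285,290:440],(750,450),interpolation=cv2.INTER_CUBIC) 
b=cv2.resize(s["color"][160:235,150:360],(420,150)); t=cv2.resize(c["color"][130:320,140:245],(330,150))
im=np.zeros((600,750,3),np.uint8);im[:450]=a;im[450:,:420]=b;im[450:,420:]=t
cv2.imwrite("pics/z1.png",im[...,::-1])
for z in(0,.011,.045,.08):print(z,onz(c,345,238,z).round(4))
# bars mask
hsv=cv2.cvtColor(c["color"],cv2.COLOR_RGB2HSV);g=cv2.cvtColor(c["color"],cv2.COLOR_RGB2GRAY)
bg=cv2.medianBlur(g,61)
m=((g<bg*0.88)).astype(np.uint8)[:]
m[:,260:]=0;m[:130]=0
n,l,st,_=cv2.connectedComponentsWithStats(m)
for i in range(1,n):
    if st[i,4]>600:
        cn=cv2.findContours((l==i).astype(np.uint8),0,2)[0];r=cv2.minAreaRect(max(cn,key=len));print(r)
        P=[onz(c,*p,.011) for p in cv2.boxPoints(r)]
        P=np.array(P);print(P.mean(0).round(4),[np.linalg.norm(P[k]-P[k-1]).round(4) for k in range(4)],P.round(4).tolist())
E
```

```text
0 [ 0.4663 -0.068   0.    ]
0.011 [ 0.4655 -0.0666  0.011 ]
0.045 [ 0.4632 -0.0621  0.045 ]
0.08 [ 0.4608 -0.0576  0.08  ]
((15.999998092651367, 170.99996948242188), (31.999996185302734, 81.99998474121094), 0.0)
[0.6098 0.6148 0.011 ] [np.float64(0.0666), np.float64(0.1755), np.float64(0.0684), np.float64(0.1751)] [[0.5226, 0.6413, 0.011], [0.6975, 0.6558, 0.011], [0.6968, 0.5874, 0.011], [0.5222, 0.5747, 0.011]]
((218.81788635253906, 214.14794921875), (20.190404891967773, 149.4135284423828), 11.821487426757812)
[0.5188 0.1885 0.011 ] [np.float64(0.0406), np.float64(0.3064), np.float64(0.0425), np.float64(0.3057)] [[0.3728, 0.2376, 0.011], [0.6737, 0.1799, 0.011], [0.6644, 0.1385, 0.011], [0.3645, 0.1979, 0.011]]
((167.68528747558594, 235.74172973632812), (36.818809509277344, 148.88095092773438), 3.483271360397339)
[0.4754 0.2926 0.011 ] [np.float64(0.0736), np.float64(0.3026), np.float64(0.0771), np.float64(0.3018)] [[0.3266, 0.3341, 0.011], [0.6291, 0.3263, 0.011], [0.6237, 0.2494, 0.011], [0.3221, 0.2606, 0.011]]
```

View pics/z1.png

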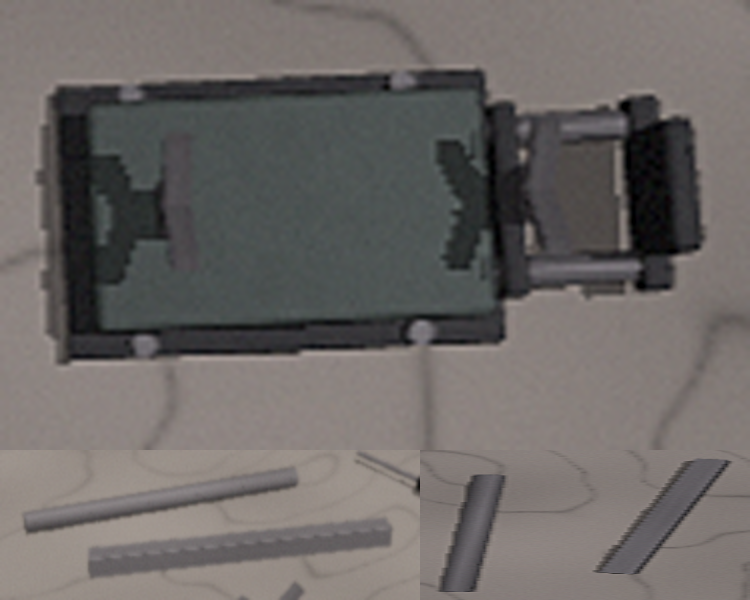

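The zoom confirms it: the left bar (col ~157) is the round tube with dark ends, and the right one is the square bar. Next I'll turn the crop readings of the bed and plate into world points.

```bash
python3 - <<'E'
from h import *
c=grab("top")
P=lambda x,y,z:onz(c,290+x/5-.4,195+y/5-.4,z)
blk=np.array([P(92,105,.045),P(487,90,.045),P(497,312,.045),P(105,328,.045)])
ft=np.array([P(57,88,.01),P(484,70,.01),P(503,340,.01),P(65,358,.01)])
for n,q in(("blk",blk),("foot",ft)):
    print(n,q.mean(0).round(4),[np.linalg.norm(q[k]-q[k-1]).round(4) for k in range(4)])
    d=(q[0]+q[3]-q[1]-q[2]);print("  y-axis ang",np.degrees(np.arctan2(d[1],d[0])).round(2))
    e=(q[0]+q[1]-q[2]-q[3]);print("  x-axis ang",np.degrees(np.arctan2(e[1],e[0])).round(2))
gp=np.array([P(672,118,.08),P(692,118,.08),P(703,250,.08),P(684,252,.08)]);print("grip",gp.mean(0).round(4),[np.linalg.norm(gp[k]-gp[k-1]).round(4) for k in range(4)])
print("fixedV tips",P(178,133,.106).round(4),P(182,270,.106).round(4))
print("slideV tips",P(545,113,.106).round(4),P(553,250,.106).round(4))
# tube edges
g=cv2.cvtColor(c["color"],cv2.COLOR_RGB2GRAY).astype(float)
for v in range(170,305,20):print(v,g[v,140:176].astype(int).tolist())
E
```

```text
blk [ 0.4667 -0.0692  0.045 ] [np.float64(0.0869), np.float64(0.1546), np.float64(0.0863), np.float64(0.1513)]
  y-axis ang 91.97
  x-axis ang 1.41
foot [ 0.4673 -0.0667  0.01  ] [np.float64(0.109), np.float64(0.1737), np.float64(0.1089), np.float64(0.1752)]
  y-axis ang 92.1
  x-axis ang 1.38
grip [ 0.4723 -0.2111  0.08  ] [np.float64(0.0502), np.float64(0.0075), np.float64(0.0494), np.float64(0.0071)]
fixedV tips [ 0.4899 -0.0189  0.106 ] [ 0.44   -0.0193  0.106 ]
slideV tips [ 0.4965 -0.1527  0.106 ] [ 0.4467 -0.1535  0.106 ]
170 [125, 122, 125, 123, 121, 121, 117, 114, 108, 113, 120, 119, 123, 123, 127, 88, 48, 62, 77, 84, 91, 94, 101, 101, 83, 78, 60, 110, 126, 120, 121, 118, 121, 122, 121, 119]
190 [116, 118, 121, 120, 121, 120, 119, 118, 117, 120, 119, 119, 121, 125, 87, 57, 68, 82, 84, 92, 102, 99, 93, 81, 64, 92, 115, 120, 121, 121, 119, 119, 122, 122, 121, 122]
210 [120, 122, 125, 122, 122, 121, 122, 121, 123, 120, 123, 129, 92, 56, 69, 78, 84, 96, 102, 108, 101, 92, 80, 57, 104, 122, 119, 118, 119, 120, 121, 122, 127, 124, 123, 122]
230 [126, 130, 128, 127, 127, 128, 127, 129, 129, 130, 136, 89, 58, 72, 84, 92, 99, 109, 105, 100, 85, 74, 83, 124, 135, 132, 129, 134, 132, 128, 131, 132, 132, 132, 132, 132]
250 [133, 133, 131, 132, 134, 134, 133, 132, 137, 145, 91, 59, 76, 87, 94, 104, 100, 99, 92, 81, 57, 99, 133, 137, 136, 132, 132, 137, 134, 134, 135, 137, 135, 138, 135, 135]
270 [129, 128, 132, 132, 130, 133, 133, 140, 102, 59, 73, 83, 93, 106, 101, 99, 92, 82, 73, 54, 121, 139, 133, 137, 134, 135, 133, 133, 135, 135, 133, 132, 135, 134, 132, 133]
290 [127, 129, 130, 129, 130, 135, 97, 62, 65, 77, 87, 102, 98, 94, 91, 86, 81, 60, 73, 123, 132, 127, 129, 129, 129, 130, 128, 131, 129, 130, 129, 127, 130, 128, 129, 129]
```

```bash
python3 -m pendant '[[[4,3.5,0],[0,0,-0.1],0],[[8,7,0],[0,0,-0.2],0],[[12,10.5,0],[0,0,-0.3],0],[[16,14,0],[0,0,-0.417],0],[[18,18,0],[0,0,-0.417],0]]' 40; python3 -m pendant '[[[1,4,0],[0,0,0],0],[[2,8,0],[0,0,0],0],[[2,12,0],[0,0,0],0],[[2,15,0],[0,0,0],0],[[2,17,0],[0,0,0],0]]'; python3 -m pendant '[[[0,0,0],[0,0,0],0],[[0,0,0],[0,0,0],0]]'
python3 - <<'E'
from h import *
w=grab("wrist");save(w,"pics/w1.png");print(w["f"],w["cx"],w["cy"],w["E"].round(3).tolist())
for n,p in dict(grip=(.472,-.209,.08),sv=(.4702,-.154,.106)).items():print(n,proj(w,p))
c=grab("top")
for v,u in((170,160.9),(190,159.2),(230,156.4),(270,153.8),(290,152.2)):print(onz(c,u,v,.011).round(4))
print(onz(c,162,161,.011),onz(c,152,310,.011))
E
```

```text
time_s: 0.67
position: [0.4264, -0.4183, 0.2266]
tool_rot: [[1.0, 0.028, 0.001], [0.028, -1.0, -0.0], [0.001, 0.0, -1.0]]
wrist_force: [1.0, 0.5, -0.3]
finger_gap: 0.0628
grasp_force: 0.0
time_s: 1.08
position: [0.4446, -0.2454, 0.2267]
tool_rot: [[0.999, 0.039, -0.0], [0.039, -0.999, 0.001], [-0.0, -0.001, -1.0]]
wrist_force: [-0.3, 0.6, -0.5]
finger_gap: 0.0459
grasp_force: 0.0
time_s: 1.25
position: [0.4446, -0.2483, 0.227]
tool_rot: [[0.999, 0.038, 0.0], [0.038, -0.999, -0.0], [0.0, 0.0, -1.0]]
wrist_force: [-0.7, -0.9, -0.3]
finger_gap: 0.0462
grasp_force: 0.0
337.05411694525003 276.11506782038583 207.8286821142999 [[0.038, 0.964, 0.264, 0.516], [-0.999, 0.037, 0.01, -0.246], [-0.0, -0.264, 0.964, 0.386], [0.0, 0.0, 0.0, 1.0]]
grip (np.float64(233.64949153570458), np.float64(163.9748884763295))
sv (np.float64(163.8277093892151), np.float64(167.94436694368798))
[0.6084 0.3109 0.011 ]
[0.5663 0.313  0.011 ]
[0.4837 0.3161 0.011 ]
[0.4031 0.3187 0.011 ]
[0.3636 0.3205 0.011 ]
[0.62751543 0.30917218 0.011     ] [0.32450582 0.31957328 0.011     ]
```

View pics/w1.png

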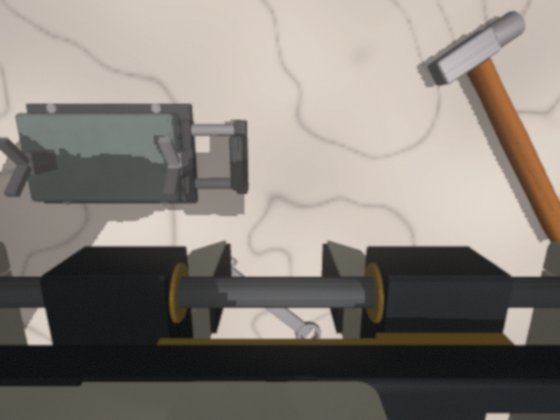

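The wrist view shows the plate at about (239,157) against a prediction of (234,164), so I'll zoom in on it.

```bash
python3 - <<'E'
from h import *
w=grab("wrist")
cv2.imwrite("pics/z2.png",cv2.resize(w["color"][95:215,110:270],(800,600),interpolation=cv2.INTER_CUBIC)[...,::-1])
print({k:v for k,v in w.items() if k not in("color","E","tool_from_camera")})
E
```

```text
{'fovy': 63.84955597073774, 'cx': 276.11506782038583, 'cy': 207.8286821142999, 'f': np.float64(337.05411694525003)}
```

View pics/z2.png

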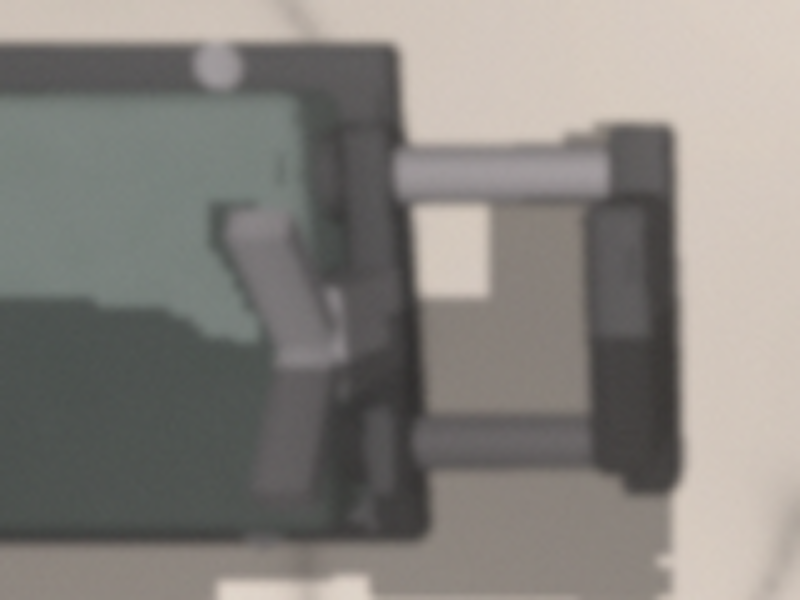

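The plate top is centred at about (233,162), within 2–3 px of the prediction. The sliding notch is at about (171,167).

```bash
python3 - <<'E'
from h import *
w=grab("wrist");c=grab("top")
P=lambda x,y,z:onz(w,110+x/5-.4,95+y/5-.4,z).round(4)
print("grip",P(617,335,.08),"notch",P(305,358,.085),"plate ends",P(617,205,.08),P(617,465,.08),"ytips",P(265,215,.106),P(282,490,.106))
Q=lambda x,y,z:onz(c,290+x/5-.4,195+y/5-.4,z).round(4)
print("notches top",Q(176,205,.085),Q(540,180,.085))
E
```

```text
grip [ 0.4739 -0.211   0.08  ] notch [ 0.4685 -0.1559  0.085 ] plate ends [ 0.4969 -0.211   0.08  ] [ 0.4498 -0.211   0.08  ] ytips [ 0.495 -0.157  0.106] [ 0.4492 -0.1573  0.106 ]
notches top [ 0.4652 -0.0195  0.085 ] [ 0.4738 -0.1549  0.085 ]
```

```bash
python3 -m pendant '[[[2.8,3.7,-2],[0,0,0],0.1],[[2.8,3.7,-5],[0,0,0],0.1],[[2.8,3.7,-8],[0,0,0],0.1],[[2.8,3.7,-10],[0,0,0],0.1],[[2.8,3.7,-10],[0,0,0],0.1]]'; python3 - <<'E'
from h import *
s=sensors.get_state();print(s["position"],s["finger_gap"])
E
```

```text
time_s: 1.92
position: [0.4697, -0.2121, 0.1228]
tool_rot: [[0.999, 0.035, -0.007], [0.035, -0.999, 0.002], [-0.007, -0.002, -1.0]]
wrist_force: [-0.7, -0.4, 0.7]
finger_gap: 0.0412
grasp_force: 0.0
[ 0.46973581 -0.21207765  0.12278222] 0.04115888485496848
```

```bash
python3 -m pendant '[[[0,0,-2.5],[0,0,0],0.1],[[0,0,-5],[0,0,0],0.1],[[0,0,-6.5],[0,0,0],0.1],[[0,0,-7.3],[0,0,0],0.1],[[0,0,-7.3],[0,0,0],0.1]]'
```

```text
time_s: 2.33
position: [0.472, -0.2129, 0.0532]
tool_rot: [[0.999, 0.035, -0.002], [0.035, -0.999, 0.0], [-0.002, -0.0, -1.0]]
wrist_force: [-0.3, 0.7, 0.2]
finger_gap: 0.0411
grasp_force: 0.0
```

```bash
python3 -m pendant '[[[0,0,0],[0,0,0],0.9],[[0,0,0],[0,0,0],0.9],[[0,0,0],[0,0,0],0.9],[[0,0,0],[0,0,0],0.9],[[0,0,0],[0,0,0],0.9]]' 40
```

```text
time_s: 2.75
position: [0.4729, -0.2119, 0.0545]
tool_rot: [[0.999, 0.036, 0.001], [0.036, -0.999, 0.0], [0.001, -0.0, -1.0]]
wrist_force: [-0.5, 7.9, 5.6]
finger_gap: 0.0126
grasp_force: 3.9
```

```bash
python3 -m pendant '[[[0,-0.5,0],[0,0,0],1],[[0.05,-1.5,0],[0,0,0],1],[[0.1,-3,0],[0,0,0],1],[[0.15,-4.5,0],[0,0,0],1],[[0.2,-6,0],[0,0,0],1]]'
```

```text
time_s: 3.17
position: [0.4751, -0.2695, 0.0545]
tool_rot: [[0.999, 0.039, 0.0], [0.039, -0.999, 0.003], [0.0, -0.003, -1.0]]
wrist_force: [-1.1, 11.9, 10.5]
finger_gap: 0.0118
grasp_force: 40.0
```

```bash
python3 -m pendant '[[[0.05,-1.3,0],[0,0,0],1],[[0.1,-2.6,0],[0,0,0],1],[[0.13,-3.5,0],[0,0,0],1],[[0.15,-4,0],[0,0,0],1],[[0.15,-4,0],[0,0,0],1]]'
```

```text
time_s: 3.58
position: [0.4767, -0.3106, 0.0545]
tool_rot: [[0.999, 0.037, 0.001], [0.037, -0.999, 0.002], [0.001, -0.002, -1.0]]
wrist_force: [-1.0, 7.1, 8.3]
finger_gap: 0.0116
grasp_force: 40.0
```

```bash
python3 -m pendant '[[[0,-0.2,0],[0,0,0],1],[[0,-0.3,0],[0,0,0],1],[[0,-0.4,0],[0,0,0],1],[[0,-0.4,0],[0,0,0],1],[[0,-0.4,0],[0,0,0],1]]'
```

```text
time_s: 4.0
position: [0.4767, -0.3106, 0.0544]
tool_rot: [[0.999, 0.04, -0.001], [0.04, -0.999, 0.006], [-0.0, -0.006, -1.0]]
wrist_force: [-2.1, 18.7, 14.7]
finger_gap: 0.0117
grasp_force: 40.0
```

```bash
python3 -m pendant '[[[0,0.3,0],[0,0,0],0.1],[[0,0.3,0],[0,0,0],0.1],[[0,0.3,0],[0,0,0],0.1],[[0,0.3,0],[0,0,0],0.1],[[0,0.3,0],[0,0,0],0.1]]'; python3 -m pendant '[[[0,0.3,1],[0,0,0],0.1],[[0,0.3,4],[0,0,0],0.1],[[0,0.3,8],[0,0,0],0.1],[[0,0.3,12],[0,0,0],0],[[0,0.3,16],[0,0,0],-0.3]]'
```

```text
time_s: 4.42
position: [0.4757, -0.3141, 0.0537]
tool_rot: [[0.999, 0.035, -0.0], [0.035, -0.999, -0.001], [-0.0, 0.001, -1.0]]
wrist_force: [0.8, 0.1, 0.3]
finger_gap: 0.0391
grasp_force: 0.0
time_s: 4.83
position: [0.4754, -0.3101, 0.2162]
tool_rot: [[0.999, 0.035, -0.0], [0.035, -0.999, 0.0], [-0.0, -0.0, -1.0]]
wrist_force: [1.3, -0.5, 0.2]
finger_gap: 0.0486
grasp_force: 0.0
```

```bash
python3 -m pendant '[[[0,3,0],[0,0,0],-0.2],[[0,7,0],[0,0,0],-0.2],[[0,11,0],[0,0,0],-0.2],[[0,15,0],[0,0,-0.03],-0.2],[[0,19,0],[0,0,-0.073],-0.2]]'; python3 -m pendant '[[[0,4,0],[0,0,0],-0.2],[[0,8,0],[0,0,0],-0.2],[[0,12,0],[0,0,0],-0.2],[[0,16,0],[0,0,0],-0.2],[[0,20,0],[0,0,0],-0.2]]';  python3 -m pendant '[[[0,4,0],[0,0,0],-0.2],[[0,8,0],[0,0,0],-0.2],[[0,12,0],[0,0,0],-0.2],[[0,14,0],[0,0,0],-0.2],[[0,14,0],[0,0,0],-0.2]]'; python3 -m pendant '[[[0,0,0],[0,0,0],-0.2],[[0,0,0],[0,0,0],-0.2]]'
python3 - <<'E'
from h import *
w=grab("wrist");c=grab("top")
a=cv2.resize(w["color"][:250],(560,250));b=cv2.resize(c["color"][195:285,290:480],(560,265))
cv2.imwrite("pics/z3.png",np.vstack([a,b])[...,::-1])
for n,p in dict(mid=(.476,.3145,.011),far=(.6265,.3095,.011),near=(.326,.3195,.011)).items():print(n,proj(w,p))
E
```

```text
time_s: 5.25
position: [0.4755, -0.1188, 0.2147]
tool_rot: [[0.999, -0.039, 0.001], [-0.039, -0.999, -0.0], [0.001, 0.0, -1.0]]
wrist_force: [1.2, 0.4, -0.3]
finger_gap: 0.0553
grasp_force: 0.0
time_s: 5.67
position: [0.4755, 0.0814, 0.2147]
tool_rot: [[0.999, -0.038, 0.001], [-0.038, -0.999, -0.0], [0.001, 0.0, -1.0]]
wrist_force: [0.6, 0.5, -0.2]
finger_gap: 0.0552
grasp_force: 0.0
time_s: 6.08
position: [0.4747, 0.2256, 0.2146]
tool_rot: [[1.0, -0.03, 0.0], [-0.03, -1.0, 0.003], [0.0, -0.003, -1.0]]
wrist_force: [0.5, 0.6, -0.1]
finger_gap: 0.0553
grasp_force: 0.0
time_s: 6.25
position: [0.476, 0.2185, 0.214]
tool_rot: [[0.999, -0.038, 0.0], [-0.038, -0.999, -0.001], [0.0, 0.001, -1.0]]
wrist_force: [0.7, -0.3, 0.0]
finger_gap: 0.055
grasp_force: 0.0
mid (np.float64(187.9745488618864), np.float64(186.5303504858091))
far (np.float64(176.4932072248123), np.float64(35.0880963450617))
near (np.float64(197.17556837185532), np.float64(308.0752747805046))
```

View pics/z3.png

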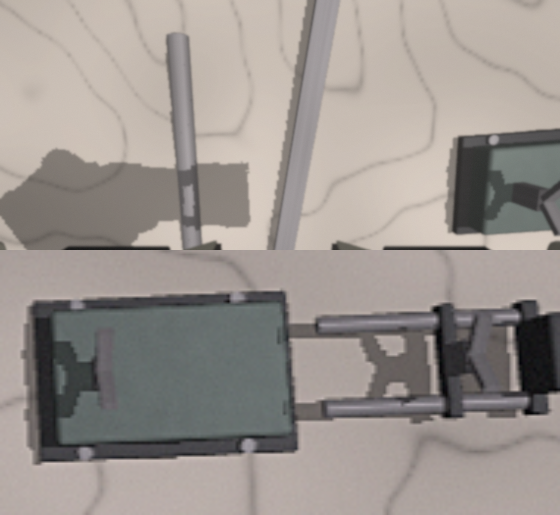

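The tube is where predicted: its far end is at (178,34) against a prediction of (176,35). The sliding rest is still out, at about (485,350) in the lower crop. Going down to the tube now.

```bash
python3 -m pendant '[[[0,3,-2],[0,0,0],-0.1],[[0,6,-4],[0,0,0],-0.1],[[0,9,-6],[0,0,0],-0.1],[[0,9.6,-9],[0,0,0],-0.1],[[0,9.6,-12],[0,0,0],-0.1]]'; python3 -m pendant '[[[0,0,-2],[0,0,0],-0.1],[[0,0,-4],[0,0,0],-0.1],[[0,0,-5.5],[0,0,0],-0.1],[[0,0,-6.5],[0,0,0],-0.1],[[0,0,-6.5],[0,0,0],-0.1]]'; python3 - <<'E'
from h import *
c=grab("top")
Q=lambda x,y,z:onz(c,290+x*190/560-.35,195+(y-250)*90/265-.35,z).round(4)
print("fixed",Q(105,330,.106),Q(108,407,.106),"slide",Q(488,314,.106),Q(488,391,.106))
print("block",Q(56,312,.045),Q(285,303,.045),Q(295,435,.045),Q(60,443,.045))
E
```

```text
time_s: 6.77
position: [0.4762, 0.3179, 0.0934]
tool_rot: [[0.999, -0.036, 0.002], [-0.036, -0.999, 0.003], [0.002, -0.003, -1.0]]
wrist_force: [0.6, -0.1, -0.7]
finger_gap: 0.0506
grasp_force: 0.0
time_s: 7.18
position: [0.4754, 0.3136, 0.027]
tool_rot: [[0.999, -0.039, -0.002], [-0.039, -0.999, -0.002], [-0.002, 0.003, -1.0]]
wrist_force: [-0.0, 0.3, -0.1]
finger_gap: 0.0507
grasp_force: 0.0
fixed [ 0.4888 -0.019   0.106 ] [ 0.4412 -0.0199  0.106 ] slide [ 0.4974 -0.2554  0.106 ] [ 0.4499 -0.2526  0.106 ]
block [0.5073 0.0078 0.045 ] [ 0.5124 -0.1441  0.045 ] [ 0.4252 -0.1473  0.045 ] [0.4207 0.0065 0.045 ]
```

```bash
python3 -m pendant '[[[0,0,-1.2],[0,0,0],-0.1],[[0,0,-2.2],[0,0,0],-0.1],[[0,0,-2.2],[0,0,0],-0.1],[[0,0,-2.2],[0,0,0],0.9],[[0,0,-2.2],[0,0,0],0.9]]' 40; python3 -m pendant '[[[0,0,0],[0,0,0],0.9],[[0,0,0],[0,0,0],0.9],[[0,0,0],[0,0,0],0.9],[[0,0,0],[0,0,0],0.9],[[0,0,0],[0,0,0],0.9]]'
```

```text
time_s: 7.65
position: [0.476, 0.3157, 0.007]
tool_rot: [[0.999, -0.037, 0.0], [-0.037, -0.999, 0.0], [0.0, -0.0, -1.0]]
wrist_force: [0.0, -0.1, 0.4]
finger_gap: 0.0416
grasp_force: 0.0
time_s: 8.07
position: [0.4761, 0.3156, 0.007]
tool_rot: [[0.999, -0.037, 0.0], [-0.037, -0.999, 0.0], [0.0, -0.0, -1.0]]
wrist_force: [-0.2, -0.4, 3.1]
finger_gap: 0.021
grasp_force: 40.0
```

```bash
python3 -m pendant '[[[0,0,0],[0,0,0],0.2],[[0,0,0],[0,0,0],0.2],[[0,0,-0.2],[0,0,0],0.2],[[0,0,-0.4],[0,0,0],0.2],[[0,0,-0.4],[0,0,0],0.9]]' 40; python3 -m pendant '[[[0,0,0],[0,0,0],0.9],[[0,0,0],[0,0,0],0.9],[[0,0,0],[0,0,0],0.9],[[0,0,0],[0,0,0],0.9],[[0,0,0],[0,0,0],0.9]]'
```

```text
time_s: 8.48
position: [0.4756, 0.3154, 0.0022]
tool_rot: [[0.999, -0.037, -0.001], [-0.037, -0.999, -0.0], [-0.001, 0.001, -1.0]]
wrist_force: [0.1, -0.4, 0.0]
finger_gap: 0.0333
grasp_force: 0.0
time_s: 8.9
position: [0.4758, 0.3155, 0.0026]
tool_rot: [[0.999, -0.037, -0.0], [-0.037, -0.999, -0.0], [-0.0, 0.0, -1.0]]
wrist_force: [-0.6, -0.2, -2.1]
finger_gap: 0.0205
grasp_force: 40.0
```

```bash
python3 -m pendant '[[[0,0,1],[0,0,0],0.9],[[0,0,3],[0,0,0],0.9],[[0,0,6],[0,0,0],0.9],[[0,0,9],[0,0,0],0.9],[[0,0,12],[0,0,0],0.9]]';python3 -m pendant '[[[0,0,2.5],[0,0,0],0.9],[[0,0,5],[0,0,0],0.9],[[0,0,7],[0,0,0],0.9],[[0,0,8],[0,0,0],0.9],[[0,0,8],[0,0,0],0.9]]'; python3 - <<'E'
from h import *
w=grab("side");save(w,"pics/s2.png")
w=grab("wrist");save(w,"pics/w2.png")
a=cv2.imread("pics/s2.png");b=cv2.imread("pics/w2.png")
cv2.imwrite("pics/z4.png",np.hstack([cv2.resize(a,(400,300)),cv2.resize(b,(400,300))]))
E
```

```text
time_s: 9.32
position: [0.4755, 0.3154, 0.1246]
tool_rot: [[0.999, -0.037, -0.0], [-0.037, -0.999, -0.0], [-0.0, 0.0, -1.0]]
wrist_force: [0.9, -0.5, -2.3]
finger_gap: 0.021
grasp_force: 40.0
time_s: 9.73
position: [0.4768, 0.3165, 0.2055]
tool_rot: [[0.999, -0.037, 0.004], [-0.037, -0.999, 0.003], [0.004, -0.003, -1.0]]
wrist_force: [-0.3, 0.8, -1.7]
finger_gap: 0.0208
grasp_force: 40.0
```

View pics/z4.png

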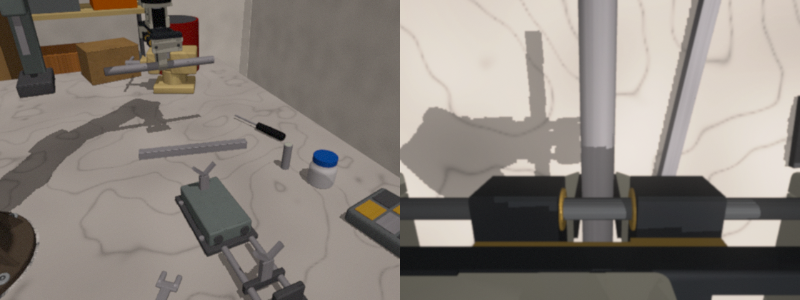

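The side view shows the tube held level at its middle, and the wrist view agrees. Next I turn it and carry it over the rests.

```bash
python3 -m pendant '[[[0,-2,0],[0,0,0.07],0.9],[[0,-5,0],[0,0,0.17],0.9],[[0,-8,0],[0,0,0.27],0.9],[[0,-11,0],[0,0,0.37],0.9],[[0,-14,0],[0,0,0.47],0.9]]'; python3 -m pendant '[[[0,-3,0],[0,0,0.1],0.9],[[0,-6,0],[0,0,0.2],0.9],[[0,-9,0],[0,0,0.3],0.9],[[0,-12,0],[0,0,0.4],0.9],[[0,-15,0],[0,0,0.5],0.9]]'; python3 -m pendant '[[[0,-3,0],[0,0,0.1],0.9],[[0,-6,0],[0,0,0.2],0.9],[[-0.3,-9,0],[0,0,0.3],0.9],[[-0.6,-12,0],[0,0,0.4],0.9],[[-0.6,-14,0],[0,0,0.5],0.9]]'; python3 -m pendant '[[[0,-1,0],[0,0,0.1],0.9],[[0,-2.3,0],[0,0,0.175],0.9],[[0,-2.3,0],[0,0,0.175],0.9],[[0,-2.3,0],[0,0,0.175],0.9],[[0,-2.3,0],[0,0,0.175],0.9]]'
```

```text
time_s: 10.25
position: [0.4746, 0.1738, 0.2008]
tool_rot: [[0.906, 0.424, -0.003], [0.424, -0.906, -0.001], [-0.003, -0.0, -1.0]]
wrist_force: [0.5, 0.0, -1.8]
finger_gap: 0.021
grasp_force: 40.0
time_s: 10.67
position: [0.4745, 0.024, 0.201]
tool_rot: [[0.592, 0.806, -0.003], [0.806, -0.592, -0.0], [-0.002, -0.002, -1.0]]
wrist_force: [-0.7, 0.2, -1.6]
finger_gap: 0.0205
grasp_force: 40.0
time_s: 11.08
position: [0.4678, -0.1175, 0.2009]
tool_rot: [[0.135, 0.991, -0.004], [0.991, -0.135, -0.0], [-0.001, -0.004, -1.0]]
wrist_force: [1.0, 0.4, -3.3]
finger_gap: 0.0207
grasp_force: 40.0
time_s: 11.5
position: [0.4694, -0.1364, 0.2019]
tool_rot: [[-0.035, 0.999, -0.002], [0.999, 0.035, 0.001], [0.001, -0.001, -1.0]]
wrist_force: [-0.2, 0.2, -2.0]
finger_gap: 0.0205
grasp_force: 40.0
```

```bash
python3 -m pendant '[[[0,0,-2],[0,0,0],0.9],[[0,0,-4],[0,0,0],0.9],[[0,0,-6],[0,0,0],0.9],[[0,0,-8],[0,0,0],0.9],[[0,0,-9],[0,0,0],0.9]]';python3 -m pendant '[[[0,0,0],[0,0,0],0.9],[[0,0,0],[0,0,0],0.9]]'; python3 - <<'E'
from h import *
c=grab("top");s=grab("side")
a=cv2.resize(c["color"][180:300,270:450],(600,400))[50:350]
b=cv2.resize(s["color"][200:400,200:400],(300,300))
im=np.hstack([cv2.resize(a,(500,300)),b]);cv2.imwrite("pics/z5.png",im[...,::-1])
E
```

```text
time_s: 11.92
position: [0.4687, -0.1358, 0.1106]
tool_rot: [[-0.037, 0.999, -0.003], [0.999, 0.037, 0.001], [0.001, -0.003, -1.0]]
wrist_force: [-1.5, 0.1, -1.5]
finger_gap: 0.0208
grasp_force: 40.0
time_s: 12.08
position: [0.4699, -0.1366, 0.1128]
tool_rot: [[-0.037, 0.999, -0.001], [0.999, 0.037, 0.0], [0.001, -0.001, -1.0]]
wrist_force: [-0.2, -0.4, -1.4]
finger_gap: 0.0212
grasp_force: 40.0
```

View pics/z5.png

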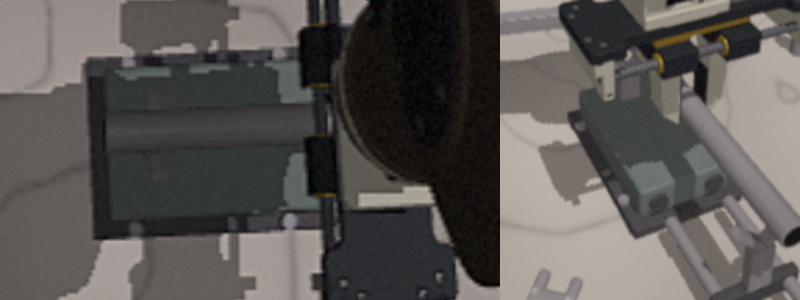

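The tube lines up over the fixed V (tips symmetric about col ~155 in the crop) and over the sliding V in the side view. Now I lower it slowly.

```bash
python3 -m pendant '[[[0,0,-0.5],[0,0,0],0.9],[[0,0,-1],[0,0,0],0.9],[[0,0,-1.4],[0,0,0],0.9],[[0,0,-1.7],[0,0,0],0.9],[[0,0,-1.7],[0,0,0],0.9]]'; python3 -m pendant '[[[0,0,-0.1],[0,0,0],0.9],[[0,0,-0.2],[0,0,0],0.9],[[0,0,-0.3],[0,0,0],0.9],[[0,0,-0.3],[0,0,0],0.9],[[0,0,-0.3],[0,0,0],0.9]]'
```

```text
time_s: 12.6
position: [0.4694, -0.1374, 0.0951]
tool_rot: [[-0.037, 0.999, -0.001], [0.999, 0.037, 0.0], [0.0, -0.001, -1.0]]
wrist_force: [-0.7, -0.2, -1.7]
finger_gap: 0.021
grasp_force: 40.0
time_s: 13.02
position: [0.4699, -0.1374, 0.0928]
tool_rot: [[-0.037, 0.999, 0.0], [0.999, 0.037, 0.0], [0.0, 0.0, -1.0]]
wrist_force: [0.8, -0.1, -2.8]
finger_gap: 0.021
grasp_force: 40.0
```

```bash
python3 -m pendant '[[[0,0,-0.1],[0,0,0],0.9],[[0,0,-0.2],[0,0,0],0.9],[[0,0,-0.2],[0,0,0],0.9],[[0,0,-0.2],[0,0,0],0.9]]'; python3 -m pendant '[[[0,0,0],[0,0,0],0.9],[[0,0,0],[0,0,0],0.9]]'
```

```text
time_s: 13.35
position: [0.47, -0.1374, 0.0922]
tool_rot: [[-0.037, 0.999, 0.001], [0.999, 0.037, -0.001], [-0.001, 0.001, -1.0]]
wrist_force: [-7.3, 1.0, 20.7]
finger_gap: 0.0212
grasp_force: 40.0
time_s: 13.52
position: [0.47, -0.1375, 0.0922]
tool_rot: [[-0.037, 0.999, 0.001], [0.999, 0.037, -0.001], [-0.001, 0.001, -1.0]]
wrist_force: [-8.1, 1.0, 19.8]
finger_gap: 0.0207
grasp_force: 40.0
```

The tube has seated: about 20 N of contact at the expected height. I ease the preload, release and lift clear.

```bash
python3 -m pendant '[[[-0.05,0,0.1],[0,0,0],0.9],[[-0.05,0,0.1],[0,0,0],0.9],[[-0.05,0,0.1],[0,0,0],0.9]]' 5; python3 -m pendant '[[[0,0,0],[0,0,0],0],[[0,0,0],[0,0,0],0],[[0,0,0],[0,0,0],0],[[0,0,0],[0,0,0],0],[[0,0,0],[0,0,0],0]]'; python3 -m pendant '[[[0,0,1],[0,0,0],0],[[0,0,4],[0,0,0],0],[[0,0,8],[0,0,0],0],[[0,0,12],[0,0,0],0],[[0,0,15],[0,0,0],0]]'; python3 -m pendant '[[[-4,-4,0],[0,0,0],0],[[-7,-8,0],[0,0,0],0],[[-7,-12,0],[0,0,0],0],[[-7,-16,0],[0,0,0],0],[[-7,-20,0],[0,0,0],0]]'; python3 -m pendant '[[[-3,-4,0],[0,0,0],0],[[-6,-8,0],[0,0,0],0],[[-6,-12,0],[0,0,0],0],[[-6,-14,0],[0,0,0],0],[[-6,-14,0],[0,0,0],0]]'
python3 - <<'E'
from h import *
c=grab("top");s=grab("side")
a=c["color"][170:310,230:470];b=s["color"][160:400,160:400]
im=np.hstack([cv2.resize(a,(500,292)),cv2.resize(b,(292,292))]);cv2.imwrite("pics/z6.png",im[...,::-1])
E
```

```text
time_s: 13.77
position: [0.4695, -0.1374, 0.0918]
tool_rot: [[-0.037, 0.999, 0.0], [0.999, 0.037, -0.0], [-0.0, 0.0, -1.0]]
wrist_force: [0.3, -0.2, 1.8]
finger_gap: 0.0216
grasp_force: 5.0
time_s: 14.18
position: [0.4694, -0.1373, 0.0917]
tool_rot: [[-0.037, 0.999, 0.0], [0.999, 0.037, 0.0], [0.0, 0.0, -1.0]]
wrist_force: [0.0, 0.8, 0.2]
finger_gap: 0.0454
grasp_force: 0.0
time_s: 14.6
position: [0.4699, -0.1369, 0.2456]
tool_rot: [[-0.038, 0.999, 0.003], [0.999, 0.038, -0.0], [-0.0, 0.003, -1.0]]
wrist_force: [0.7, -1.0, -0.4]
finger_gap: 0.0457
grasp_force: 0.0
time_s: 15.02
position: [0.3984, -0.3247, 0.2432]
tool_rot: [[-0.037, 0.999, 0.001], [0.999, 0.037, -0.001], [-0.001, 0.001, -1.0]]
wrist_force: [1.2, -0.6, -0.6]
finger_gap: 0.0455
grasp_force: 0.0
time_s: 15.43
position: [0.3362, -0.47, 0.2421]
tool_rot: [[-0.029, 1.0, -0.001], [1.0, 0.029, -0.003], [-0.003, -0.001, -1.0]]
wrist_force: [-0.3, 0.2, 0.2]
finger_gap: 0.0461
grasp_force: 0.0
```

View pics/z6.png

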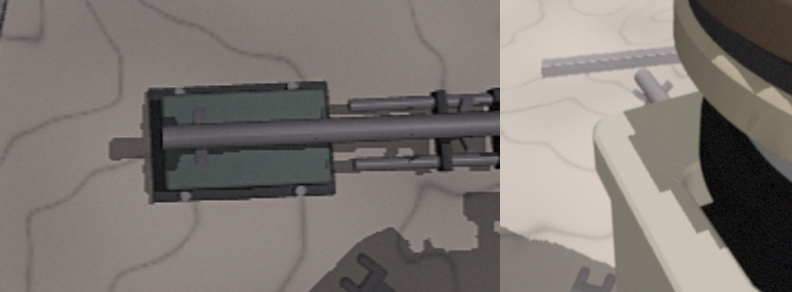

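The tube lies in both Vs, with its left end at about (163,137) in the crop and the sliding rest still out. One numeric check of the ends, then I hand in.

```bash
python3 -m pendant '[[[0,0,0],[0,0,0],0],[[0,0,0],[0,0,0],0],[[0,0,0],[0,0,0],0]]'; python3 - <<'E'
from h import *
c=grab("top");print(onz(c,308.2,235.8,.101),"expect ~(.4639,.0125)")
g=cv2.cvtColor(c["color"],cv2.COLOR_RGB2GRAY).astype(int)
for p in((.4693,-.1368,.101),(.4639,.0131,.101),(.4749,-.2867,.101)):print(np.round(proj(c,p),1))
for u in(330,370,440,450): print(u,g[218:246,u].tolist())
print(g[231,445:490].tolist())
E
```

```text
time_s: 15.78
position: [0.3404, -0.4617, 0.2422]
tool_rot: [[-0.039, 0.999, 0.0], [0.999, 0.039, 0.0], [0.0, 0.0, -1.0]]
wrist_force: [0.1, -0.3, 0.8]
finger_gap: 0.046
grasp_force: 0.0
[0.4637709 0.0122761 0.101    ] expect ~(.4639,.0125)
[389.8 232.4]
[307.7 235.7]
[472.2 228.9]
330 [82, 82, 80, 82, 82, 82, 80, 83, 82, 81, 83, 47, 70, 78, 92, 93, 98, 100, 90, 86, 82, 64, 52, 36, 44, 43, 81, 84]
370 [82, 80, 78, 83, 88, 83, 80, 84, 88, 59, 75, 84, 92, 108, 105, 113, 99, 90, 86, 80, 66, 39, 49, 37, 88, 85, 86, 85]
440 [44, 42, 42, 43, 42, 31, 34, 68, 78, 85, 97, 116, 123, 103, 94, 88, 77, 69, 21, 10, 13, 3, 6, 3, 6, 0, 22, 68]
450 [76, 49, 39, 25, 35, 32, 54, 70, 81, 90, 100, 121, 112, 101, 91, 79, 69, 51, 31, 66, 80, 76, 75, 75, 74, 63, 73, 88]
[100, 102, 101, 103, 98, 101, 98, 96, 98, 95, 96, 93, 93, 94, 93, 93, 91, 93, 91, 91, 90, 89, 90, 91, 89, 89, 91, 91, 99, 55, 6, 12, 21, 42, 55, 60, 51, 42, 110, 125, 125, 124, 123, 127, 124]
```

```bash
python3 -c "
from station import bot
print(bot.job_done())"
```

```text
the job is handed in; nothing more can be done
None
```

I pulled the sprung rest out to its stop and laid the tube in both V rests, with an end past each and its middle within a few mm of the midpoint. I did not touch the square bar, and I handed the job in at about 16 s; no verdict came back.

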